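# Gauge a heating block, then hold it home in the heater's corner

## Task

One of the two loose heating blocks fits the tubes we run today: it is the one that slides right down over the upright gauge pin. Check that block by sliding it onto the pin until it sits on the pin's foot, then lift it off, stand it on the plate of the block heater and press it firmly into the corner so that it touches both metal fences at once, flat against them. Finish while still holding it pressed there, so that I can do up the clamp screw; leave the other block standing on the worktop, off the gauge and the heater, and leave the small brown bottle and the marker beside the work where they are.

Things in the scene. Friction and masses are not known exactly. Their poses are not given: they have to be found in the camera images.
- block_wide: Heating block that fits: upright bare metal block 44 x 44 mm, 60 mm high, 0.15 to 0.3 kg, with a 20 mm bore running right through it from top to bottom on its centre line. Loose, stands upright. Origin: centre of its underside; z up along the bore, x and y square to its four side faces. The four sides are alike and it may be used any way round.
- block_narrow: The other heating block: same outside (44 x 44 x 60 mm, bare metal), but its bore is only 13 mm, so that it jams on the point of the gauge pin. Loose, stands upright. Origin: centre of its underside; z up, x and y square to its sides.
- gauge: Gauge: an upright steel pin 17 mm in diameter in the middle of a square dark steel foot 60 x 60 mm, 12 mm thick; it stands firm and does not move. The pin is straight for 50 mm above the foot, then a cone 16 mm long narrows to a point 6 mm wide, so its tip stands 78 mm above the worktop. Origin: centre of the underside of the foot, on the pin's axis; z up along the pin.
- gauge_seat (a point): Top face of the gauge's foot (12 mm above the worktop), on the axis of the pin: the underside of a block that is fully down rests here.
- heater: Block heater: white box 150 mm (x) by 140 mm (y), control panel along its front (-x) edge; firm, does not move. Origin: centre of its underside; z up, +x to its back, +y to its left seen from its front. Its flat metal plate (x -30 to 70 mm, y -58 to 58 mm) lies 46 mm above the worktop and carries two fences, 14 mm high, along its back and right.
- corner (a point): Where the two fence faces and the plate meet; axes as the heater's, at its x = 58, y = -48, z = 46 mm. The back fence's face lies in this point's y-z plane, the right fence's in its x-z plane. Plate and fences are smooth (friction about 0.2). A block home in the corner has the centre of its underside 22 mm to -x and 22 mm to +y of this point.
- clamp (a point): Middle of the clamp screw, drawn back, on the plate opposite the corner, at the heater's x = -18, y = 29, z = 46 mm (plate height). It covers about 26 mm either way in x and y and is 20 mm high. Not used by the robot.
- fence_back: Back fence of the heater: metal strip 10 mm thick (x), 90 mm long (y), 14 mm high, fixed on the plate along its back. Origin: centre of its underside, on the plate; axes as the heater's; the face that the block must touch is 5 mm to -x of the origin.
- fence_side: Right fence of the heater: metal strip 66 mm long (x), 10 mm thick (y), 14 mm high, fixed on the plate along its right side. Origin: centre of its underside, on the plate; axes as the heater's; the face that the block must touch is 5 mm to +y of the origin.
- stain_3: Bystander: small brown bottle 28 mm across, 55 mm high, white cap. Origin: centre of its underside. Leave it alone.
- marker: Bystander: felt marker 135 mm long (y), 16 mm thick, lying flat. Origin: centre of its underside. Leave it alone.

How it is judged:
On the way:
1. the block that fits has been slid right down the gauge pin and sits on its foot (z of block_wide in the frame of gauge_seat below 0.003 m and horizontal distance between block_wide and gauge_seat below 0.004 m and angle between block_wide's own z axis and vertical below 0.08 rad), for 0.2 s.
At the end, for the whole second after the job is handed in: The wide-bored block stands upright on the plate, square to the fences within 0.05 rad and within 3 mm of home, at rest, pressed on each fence with over 2 N, the fingers still bearing on it with over 2 N; the narrow-bored block stands upright on the worktop (contact force between block_wide and fence_back above 2 N and contact force between block_wide and fence_side above 2 N and contact force between the fingers and block_wide above 2 N and z of block_wide in the frame of heater between 0.042 and 0.05 m and angle between block_wide's own z axis and vertical below 0.05 rad and (angle between the x axis of block_wide and the x axis of heater, either way round below 0.05 rad or angle between the x axis of block_wide and the y axis of heater, either way round below 0.05 rad) and x of block_wide in the frame of heater between 0.033 and 0.039 m and y of block_wide in the frame of heater between -0.029 and -0.023 m and linear speed of each of block_wide, block_narrow below 0.01 m/s and height (world z) of block_narrow between -0.006 and 0.006 m and angle between block_narrow's own z axis and vertical below 0.1 rad); the arm keeps its last pose, push and grip.
It fails at once if the small brown bottle is pushed more than 30 mm from where it was (distance of stain_3 from where it was at the start of the episode above 0.03 m).
It fails at once if the marker is pushed more than 30 mm from where it was (distance of marker from where it was at the start of the episode above 0.03 m).
It also fails if it takes over 48 s, if anything falls off the work surface, if the arm or the gripper's body presses on something with over 40 N, if the wrist force passes 120 N, or if a joint passes its speed limit or range.

## Robot

A 6-joint arm with a two-finger parallel gripper is mounted at the origin on a cart in front of the work surface, level with it; the furniture and walls round the work are solid. World frame = base frame: x ahead of the robot, y to its left, z up, the work surface at z = 0. Lengths are in m, angles in rad, forces in N, time in s.
With the tool pointing down it reaches from about 0.275 to 0.975 m from the base axis. Payload 8.4 kg.
Tool frame: the origin (TCP) lies midway between the tips of the shut fingers; the grasp point (between the pads) lies 19 mm behind it; y points along the fingers, z is the direction in which the jaws open and shut, and the axes are right-handed (so a half turn about y gives the same grasp; the last joint's range is limited). The gripper opens to 92 mm and grips with 3 to 60 N. Pads are 20 mm wide; open, the fingers measure 128 mm over their backs; the gripper's body (75 mm by 189 mm) begins 69 mm behind the grasp point.
Start: joints at [-1.236, 0.353, 1.633, -0, 1.155, -0.002], TCP at [0.207, -0.59, 0.215] pointing down, gripper open.
Joint ranges: [-2.63, 2.63], [-0.92, 2.1], [0.06, 2.66], [-1.3, 4.44], [0, 2.69], [-3.02, 3.02]. Speed limits (rad/s): [2.22, 2.22, 2.79, 3.14, 3.14, 3.14].

## Interface

Orientations are given as a unit quaternion [w, x, y, z].
In Python, from bench import * gives the robot as it stands.
- The arm moves only by the shell command python3 -m jog 'ROWS' [OPENING] [FORCE]. ROWS is text: rows parted by semicolons, each of 6 numbers parted by spaces: the shift along the world's x, y, z normalised to -1 to 1, where 1 is 60 mm, then the turn, a rotation vector about the world's x, y, z normalised to -1 to 1, where 1 is 30 degrees. In form: dx dy dz rx ry rz; .... A call has 1 to 10 rows; each row shifts and turns the pose as measured when the row begins; what a row does not reach is not made up. A row lasts 1/8 s, in which the tool goes at most 62.5 mm and 10.7 degrees, less where a joint would pass 70% of its speed; a pose out of reach is approached as far as the arm can. A call with a number of a shift or a turn outside -1 to 1 is refused whole. A call with a gripper value outside its range is refused whole. OPENING is the opening, from 0 (shut) to 1 (fully open), set as the call begins (- or left out, the last holds). The fingers move at their own pace and stop on an object; FORCE is the grip in N (left out, the last holds). Time passes only in rows, so rows that do not move let the fingers close. It gives the time, the measured TCP pose, the force and the opening at its end, in the units of the state.
- read_state(): the state, without advancing time (a new reading comes with each control period).
- camera(name): name is "side" or "top" or "wrist"; returns a dict with "pixels" (420x560x3 uint8, red, green, blue), "fx", "fy", "cx", "cy" (pixels), "cam_to_world" (4x4, takes a point from camera to world coordinates); the wrist camera has in their place "hand_eye" (4x4, takes a point from camera to tool coordinates, whose origin is the TCP and whose axes are the tool frame's). Camera axes: x right, y down, z forward; pixel columns grow to the right and rows downward; lengths in m; the calibration is good to about 2 mm. A picture is of the moment at which its call begins: read the wrist's pose just before it. There is no depth.
- finish_job(): hands the job in, once; it reports no verdict.
The state is a dict: "clock": time; "joint_pos": joint angles; "qvel": joint speeds; "joint_torque": joint torques, N m; "tcp_pos": TCP position; "orientation": TCP orientation; "force": force on the tool from outside, world axes, zero at the start; "torque": the same for the moment, N m; "finger_gap": opening from 0.0 (shut) to 1.0 (fully open).
Only numpy, scipy, OpenCV 4.12 (cv2) and the standard library are available. Lean on these libraries where they do the work, as an engineer would, in place of code of your own. Each camera call takes 0.05 s, during which the arm holds its last target.

## Working session

There is one attempt and no reset: what is moved stays moved. The work goes in short steps, Python scripts to look and compute and a shell command to move; the robot and the scene stay as the last step left them, time stands still between calls to the robot, and variables do not carry over. Pictures are saved under pics/ and viewed, and the job is handed in when it is done.

```bash
mkdir -p pics; ls
python3 - <<'E'
from bench import *
import cv2
s=read_state(); print(s)
for n in("top","side","wrist"):
    c=camera(n); cv2.imwrite(f"pics/{n}0.png",c["pixels"][:,:,::-1])
    print(n,c["fx"],c["fy"],c["cx"],c["cy"]); print((c["cam_to_world"] if n!="wrist" else c["hand_eye"]))
E
```

```text
pics
{'clock': 0.0, 'joint_pos': array([-1.23636237e+00,  3.53627379e-01,  1.63409675e+00, -1.72127926e-05,
        1.15521147e+00, -2.40521280e-03]), 'qvel': array([-0.00068751,  0.00152136,  0.00130718, -0.00066608,  0.00059173,
       -0.00131092]), 'joint_torque': array([ 3.92814356e-03, -5.93833959e+01, -3.34213114e+01,  6.99304487e-02,
        2.34713248e-02, -1.60609256e-04]), 'tcp_pos': array([ 0.20640034, -0.58942807,  0.21389267]), 'orientation': array([ 0.11844687, -0.11861477,  0.69756865, -0.69663394]), 'force': array([-0.08329339, -0.09126775,  0.02338579]), 'torque': array([-0.02156806, -0.00828704,  0.03407629]), 'finger_gap': 0.9977261250802663}
top 382.0559650842972 382.0559650842972 273.30255508036976 214.82301982246275
[[-0.0256913  -0.99635084  0.08139382  0.41074198]
 [-0.99957919  0.02670063  0.01133625 -0.21884674]
 [-0.01346814 -0.08106833 -0.99661755  0.92152003]
 [ 0.          0.          0.          1.        ]]
side 541.6565291153574 541.6565291153574 279.9598537090842 205.74652977284254
[[ 0.84436425 -0.20969209  0.49302965 -0.0356887 ]
 [-0.5356213  -0.30873393  0.7859982  -1.04957804]
 [-0.01260263 -0.92774597 -0.37299945  0.43262494]
 [ 0.          0.          0.          1.        ]]
wrist 309.11796260093126 309.11796260093126 274.4150893085066 205.8980122673518
[[-1.17763891e-03  9.64961978e-01  2.62387106e-01 -7.29890963e-02]
 [ 7.19589216e-04 -2.62386402e-01  9.64962620e-01 -1.70443881e-01]
 [ 9.99999048e-01  1.32518846e-03 -3.85379797e-04  9.14563874e-04]
 [ 0.00000000e+00  0.00000000e+00  0.00000000e+00  1.00000000e+00]]
```

View pics/top0.png

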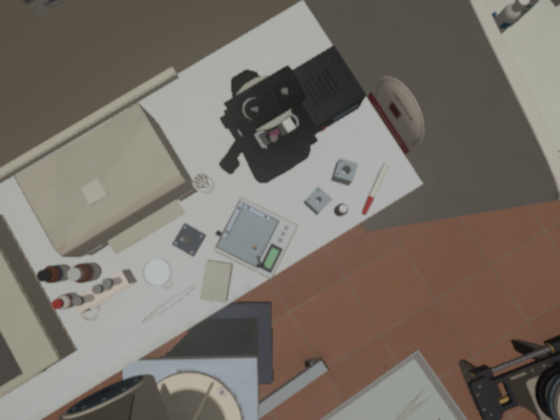

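View pics/side0.png

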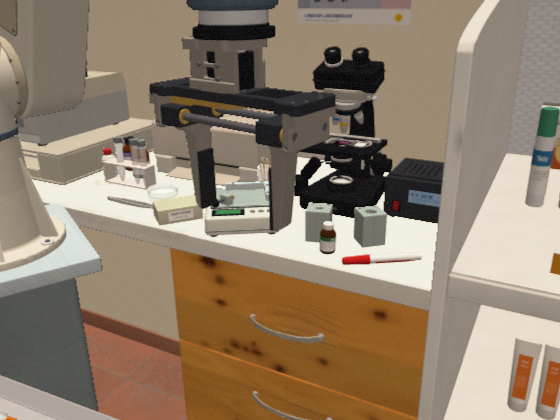

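View pics/wrist0.png

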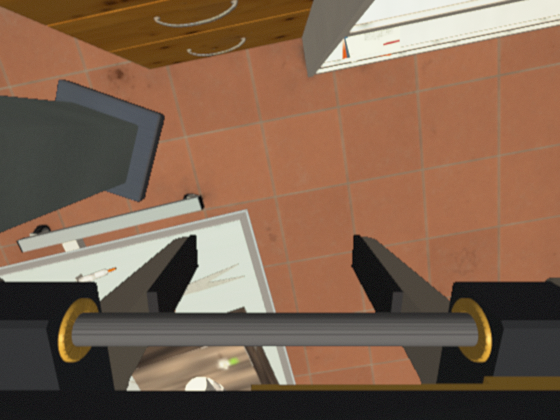

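Run:
```python
import cv2
t=cv2.imread("pics/top0.png"); cv2.imwrite("pics/t0z.png",cv2.resize(t[140:300,160:400],None,fx=3.3,fy=3.3,interpolation=cv2.INTER_CUBIC))
t=cv2.imread("pics/side0.png"); cv2.imwrite("pics/s0z.png",cv2.resize(t[150:290,200:440],None,fx=3.3,fy=3.3,interpolation=cv2.INTER_CUBIC))
```

```text
(no output)
```

View pics/t0z.png

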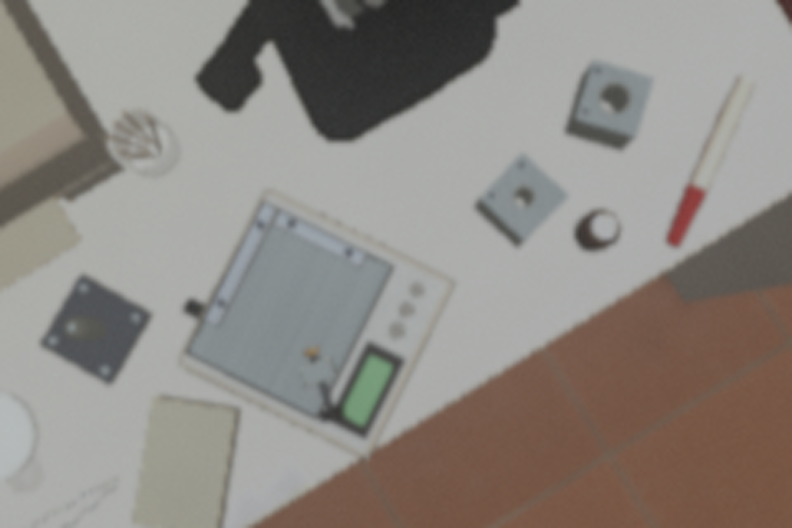

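View pics/s0z.png

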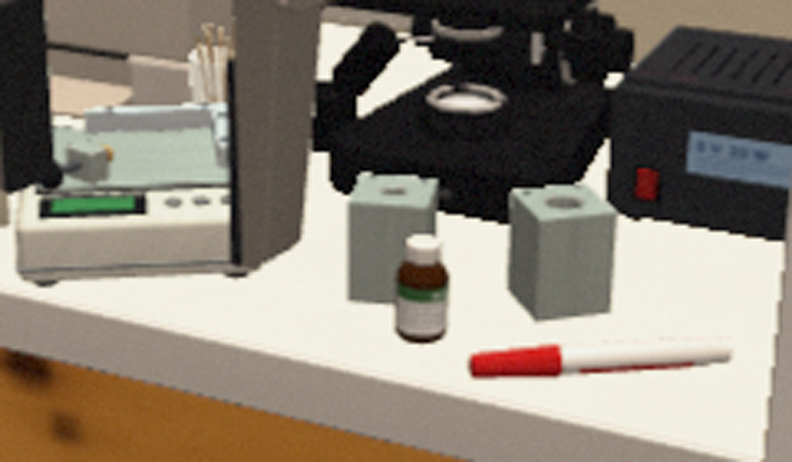

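```bash
cat > h.py <<'E'
import numpy as np, cv2
from bench import *
from scipy.spatial.transform import Rotation as R
def Rq(q): return R.from_quat([q[1],q[2],q[3],q[0]]).as_matrix()
def T(c,s=None):
    if "cam_to_world" in c: return np.array(c["cam_to_world"])
    M=np.eye(4); M[:3,:3]=Rq(s["orientation"]); M[:3,3]=s["tcp_pos"]; return M@np.array(c["hand_eye"])
def onplane(c,M,u,v,z):
    d=M[:3,:3]@np.array([(u-c["cx"])/c["fx"],(v-c["cy"])/c["fy"],1]); o=M[:3,3]
    return o+d*(z-o[2])/d[2]
def proj(c,M,p):
    q=np.linalg.inv(M)@np.append(p,1); return np.array([c["fx"]*q[0]/q[2]+c["cx"],c["fy"]*q[1]/q[2]+c["cy"]])
def snap(n,f=None):
    s=read_state(); c=camera(n); 
    if f: cv2.imwrite(f"pics/{f}.png",c["pixels"][:,:,::-1])
    return c,T(c,s),s
E
python3 - <<'E'
from h import *
c,M,s=snap("top")
def z(u,v,h): 
    p=onplane(c,M,160+u/3.3,140+v/3.3,h); return p
f=lambda p:np.round(p,4)
print("wide top", [f(z(*q,.06)) for q in((593,60),(653,77),(622,148),(575,130))], "bore",f(z(615,97,.06)))
print("narrow", [f(z(*q,.06)) for q in((522,153),(567,196),(520,243-8),(476,205))],"bore",f(z(522,197,.06)))
print("gauge foot",[f(z(*q,.012)) for q in((84,276),(151,317),(111,383),(41,343))], "tip",f(z(72,327,.078)))
print("plate",[f(z(*q,.046)) for q in((266,196),(395,266),(328,420),(187,350))])
print("box",[f(z(*q,.04)) for q in((268,190),(453,285),(368,458),(182,362))])
print("bottle",f(z(605,221,.055)),"marker",f(z(745,80,.016)),f(z(673,243,.016)))
E
```

```text
wide top [array([ 0.6068, -0.364 ,  0.06  ]), array([ 0.5937, -0.4049,  0.06  ]), array([ 0.5448, -0.3815,  0.06  ]), array([ 0.5582, -0.3497,  0.06  ])] bore [ 0.5805 -0.3782  0.06  ]
narrow [array([ 0.5432, -0.3127,  0.06  ]), array([ 0.5126, -0.3425,  0.06  ]), array([ 0.4866, -0.3093,  0.06  ]), array([ 0.5081, -0.2799,  0.06  ])] bore [ 0.5128 -0.3116  0.06  ]
gauge foot [array([0.4695, 0.0021, 0.012 ]), array([ 0.4386, -0.0462,  0.012 ]), array([ 0.3919, -0.0169,  0.012 ]), array([0.4219, 0.0336, 0.012 ])] tip [ 0.4312 -0.0056  0.078 ]
plate [array([ 0.52  , -0.1343,  0.046 ]), array([ 0.4685, -0.2232,  0.046 ]), array([ 0.3634, -0.1742,  0.046 ]), array([ 0.414 , -0.0775,  0.046 ])]
box [array([ 0.525 , -0.1352,  0.04  ]), array([ 0.4545, -0.2634,  0.04  ]), array([ 0.3363, -0.201 ,  0.04  ]), array([ 0.4058, -0.0729,  0.04  ])]
bottle [ 0.4952 -0.3687  0.055 ] marker [ 0.599  -0.4809  0.016 ] [ 0.4818 -0.4235  0.016 ]
```

Run:
```python
from h import *
s=read_state(); print(Rq(s["orientation"]).round(3))
c,M,s=snap("top")
for n,u,v in(("psu R",363,110),("psu bot",310,128),("scope base L",225,172),("scope base bot",262,181),("ledge",184,212),("cup",203,184),("incub corner",190,195)):
    print(n,[onplane(c,M,u,v,h).round(3) for h in(0,.1,.2)])
a=np.array([[.520,-.1343],[.4685,-.2232],[.3634,-.1742],[.414,-.0775]])
for i in range(4):
    d=a[(i+1)%4]-a[i]; print(np.hypot(*d),np.degrees(np.arctan2(d[1],d[0])))
```

```text
[[-0.944 -0.     0.331]
 [-0.331  0.001 -0.944]
 [ 0.    -1.    -0.001]]
psu R [array([ 0.739, -0.436,  0.   ]), array([ 0.704, -0.413,  0.1  ]), array([ 0.668, -0.389,  0.2  ])]
psu bot [array([ 0.698, -0.304,  0.   ]), array([ 0.667, -0.295,  0.1  ]), array([ 0.636, -0.286,  0.2  ])]
scope base L [array([ 0.594, -0.093,  0.   ]), array([ 0.574, -0.107,  0.1  ]), array([ 0.554, -0.12 ,  0.2  ])]
scope base bot [array([ 0.569, -0.183,  0.   ]), array([ 0.552, -0.187,  0.1  ]), array([ 0.535, -0.191,  0.2  ])]
ledge [array([0.499, 0.008, 0.   ]), array([ 0.489, -0.016,  0.1  ]), array([ 0.48 , -0.041,  0.2  ])]
cup [array([ 0.566, -0.039,  0.   ]), array([ 0.549, -0.058,  0.1  ]), array([ 0.532, -0.078,  0.2  ])]
incub corner [array([ 0.54 , -0.007,  0.   ]), array([ 0.526, -0.03 ,  0.1  ]), array([ 0.512, -0.053,  0.2  ])]
0.10273976834702325 -120.08382376302977
0.1159612435255849 155.00400104853776
0.1091386732556338 62.378384143727416
0.12025905371322364 -28.184589668001436
```

```bash
python3 -m jog '0 0 1 0 0 0;.3 .2 .8 0 0 -.15;.75 .4 0 0 0 -.18;.75 .4 0 0 0 -.18;.75 .4 0 0 0 -.18;.75 .4 0 0 0 -.18;.75 .4 0 0 0 -.18;.7 .3 0 0 0 -.18' 0.9 20
python3 - <<'E'
from h import *
c,M,s=snap("wrist","w1"); print(s["tcp_pos"],Rq(s["orientation"]).round(3))
E
```

```text
clock: 1.25
tcp_pos: [0.4963, -0.4352, 0.3253]
orientation: [-0.116, 0.118, 0.698, -0.697]
force: [0.7, -0.7, 0.8]
finger_gap: 0.899
[ 0.49631046 -0.43519749  0.32533647] [[-0.945  0.003 -0.327]
 [ 0.327  0.    -0.945]
 [-0.002 -1.    -0.001]]
```

View pics/w1.png

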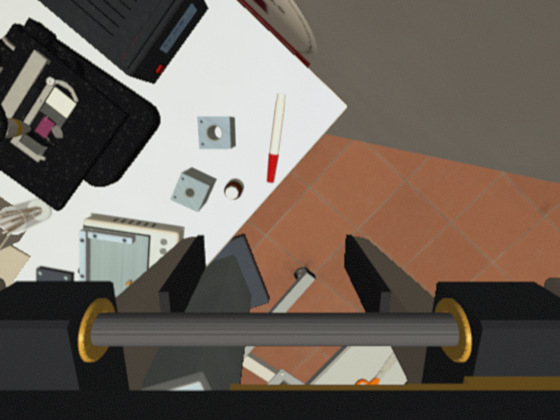

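Run:
```python
import cv2
t=cv2.imread("pics/w1.png"); cv2.imwrite("pics/w1z.png",cv2.resize(t[90:290,60:290],None,fx=3,fy=3,interpolation=cv2.INTER_CUBIC))
```

```text
(no output)
```

View pics/w1z.png

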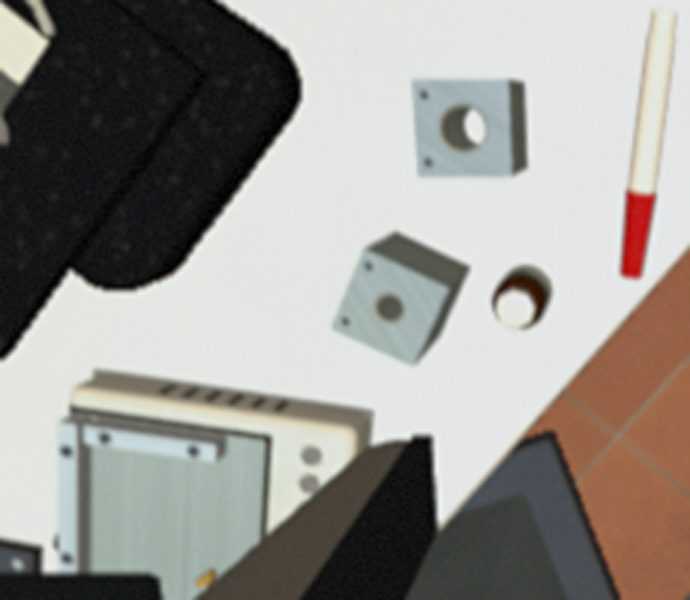

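Run:
```python
from h import *
c,M,s=snap("wrist")
p=[onplane(c,M,60+u/3,90+v/3,.06) for u,v in((413,80),(511,80),(516,176),(419,176))]
p=np.array(p); print(p.round(4),p.mean(0)); print(onplane(c,M,60+463/3,90+128/3,.06))
for i in range(4):
    d=p[(i+1)%4]-p[i]; print(np.hypot(*d[:2]),np.degrees(np.arctan2(d[1],d[0])))
# heater: plate corners / fences
print("fence end back-corner pts", onplane(c,M,60+62/3,90+415/3,.06))
print("bottle",onplane(c,M,60+516/3,90+308/3,.055))
```

```text
[[ 0.6121 -0.3615  0.06  ]
 [ 0.5975 -0.4033  0.06  ]
 [ 0.5569 -0.3899  0.06  ]
 [ 0.5717 -0.3474  0.06  ]] [ 0.58453546 -0.37553863  0.06      ]
[ 0.58506144 -0.37487504  0.06      ]
0.04431332438602562 -109.21326973724364
0.04278076837718295 161.7858637018447
0.04501792948908267 70.80861956798196
0.04279148262198976 -19.157865722755226
fence end back-corner pts [ 0.52179617 -0.13411544  0.06      ]
bottle [ 0.49763803 -0.3661879   0.055     ]
```

Run:
```python
import cv2
t=cv2.imread("pics/top0.png"); a=cv2.resize(t[60:190,210:370],None,fx=4,fy=4,interpolation=cv2.INTER_CUBIC)
cv2.imwrite("pics/t0s.png",cv2.convertScaleAbs(a,alpha=2.0,beta=20))
t=cv2.imread("pics/w1.png"); a=cv2.resize(t[0:230,0:220],None,fx=2.6,fy=2.6,interpolation=cv2.INTER_CUBIC)
cv2.imwrite("pics/w1s.png",cv2.convertScaleAbs(a,alpha=2.5,beta=20))
t=cv2.imread("pics/side0.png"); a=cv2.resize(t[40:250,270:470],None,fx=2.8,fy=2.8,interpolation=cv2.INTER_CUBIC)
cv2.imwrite("pics/s0s.png",cv2.convertScaleAbs(a,alpha=2.0,beta=20))
```

```text
(no output)
```

View pics/t0s.png

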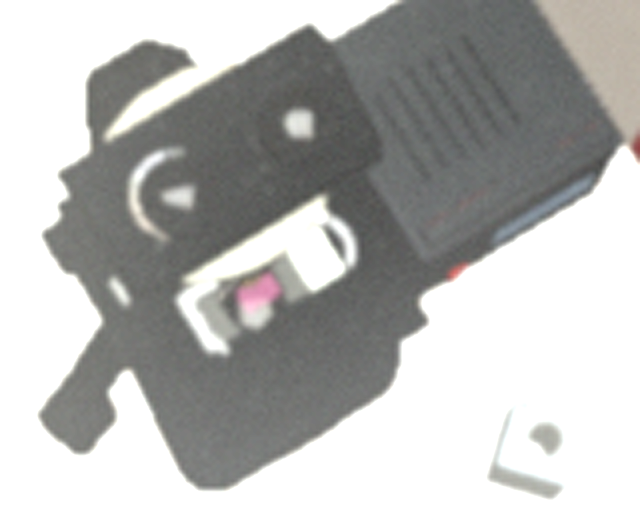

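View pics/w1s.png

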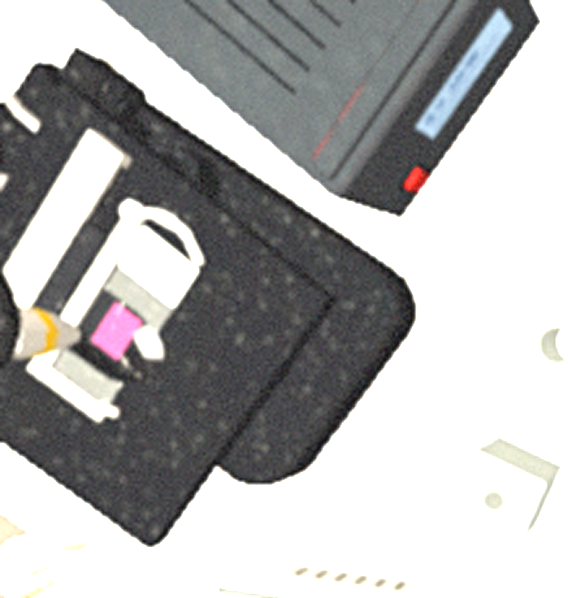

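View pics/s0s.png

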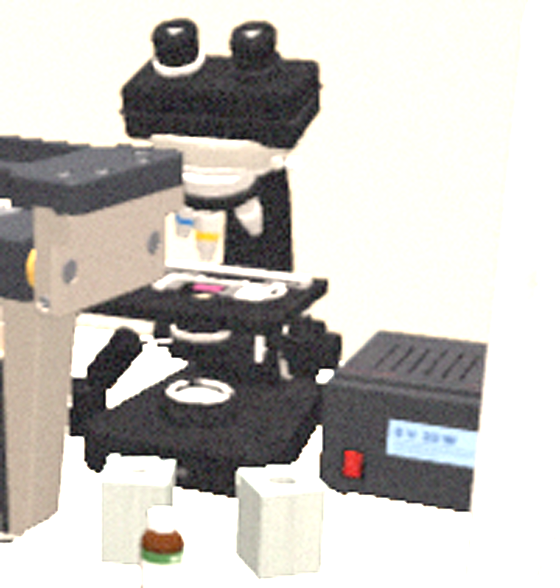

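Run:
```python
from h import *
c,M,s=snap("wrist"); d,N,_=snap("side")
for z in(.1,.13,.16,.19,.22):
    p=onplane(c,M,127.7,114.6,z); print(z,p.round(3),proj(d,N,p).round(0),"other corner",onplane(c,M,59.6,209.6,z).round(3))
print("base",[onplane(c,M,u,v,.04).round(3) for u,v in((160,117),(115,183))], "psu", onplane(c,M,154,82,.08).round(3))
```

```text
0.1 [ 0.635 -0.291  0.1  ] [364. 172.] other corner [ 0.554 -0.151  0.1  ]
0.13 [ 0.63  -0.303  0.13 ] [367. 159.] other corner [ 0.555 -0.175  0.13 ]
0.16 [ 0.625 -0.316  0.16 ] [371. 145.] other corner [ 0.556 -0.198  0.16 ]
0.19 [ 0.619 -0.329  0.19 ] [374. 131.] other corner [ 0.557 -0.221  0.19 ]
0.22 [ 0.614 -0.342  0.22 ] [378. 116.] other corner [ 0.558 -0.245  0.22 ]
base [array([ 0.627, -0.307,  0.04 ]), array([ 0.562, -0.204,  0.04 ])] psu [ 0.663 -0.331  0.08 ]
```

Run:
```python
from h import *
d,N,_=snap("side")
p=onplane(d,N,386,214,0);print(p)
for z in(.07,.09,.11): print(z,proj(d,N,p+[0,0,z]))
```

```text
[ 6.91790148e-01 -2.98447685e-01 -5.55111512e-17]
0.07 [388.11272941 181.75762599]
0.09 [388.73518421 172.2583402 ]
0.11 [389.36632338 162.62652229]
```

```bash
python3 -m jog '.16 .11 0 0 0 .34;.16 .11 0 0 0 .34;.16 .11 0 0 0 .34;.16 .11 0 0 0 .34;.16 .11 0 0 0 .34;.16 .11 -.2 0 0 .34;.16 .11 -.4 0 0 .34;.16 .11 -.6 0 0 .34;.16 .1 -.6 0 0 .3' 0.78 20
python3 - <<'E'
from h import *
c,M,s=snap("wrist","w2"); m=Rq(s["orientation"]); print(s["tcp_pos"],m.round(3),s["joint_pos"]); print(np.degrees(np.arctan2(m[1,2],m[0,2])), (np.array([.583,-.376,.15])-s["tcp_pos"])/.06)
print(proj(c,M,[.583,-.376,.06]))
E
```

```text
clock: 2.62
tcp_pos: [0.5707, -0.3879, 0.2196]
orientation: [-0.427, 0.425, -0.562, 0.567]
force: [0.5, 0.1, -0.1]
finger_gap: 0.781
[ 0.57069898 -0.38792633  0.21964022] [[-0.274  0.006  0.962]
 [-0.962 -0.004 -0.274]
 [ 0.002 -1.     0.007]] [-5.99206282e-01  4.45596891e-01  1.48230283e+00  7.07363844e-05
  1.20661638e+00 -3.21698121e-01]
-15.90105707465306 [ 0.20501704  0.19877215 -1.1606703 ]
[281.55313043 177.16525822]
```

View pics/w2.png

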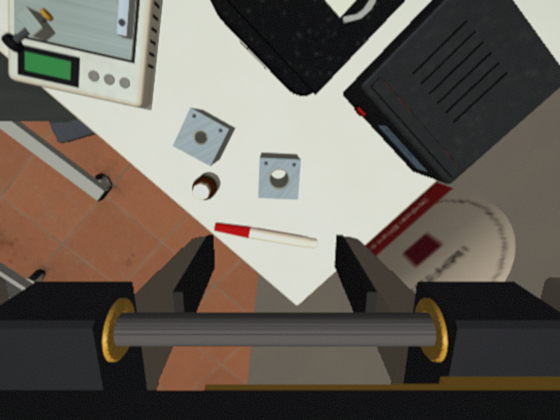

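Run:
```python
from h import *
c,M,s=snap("wrist")
im=cv2.cvtColor(c["pixels"],cv2.COLOR_RGB2HSV)[140:205,250:310]
cv2.imwrite("pics/w2z.png",cv2.resize(c["pixels"][140:205,250:310,::-1],None,fx=9,fy=9,interpolation=cv2.INTER_CUBIC))
```

```text
(no output)
```

View pics/w2z.png

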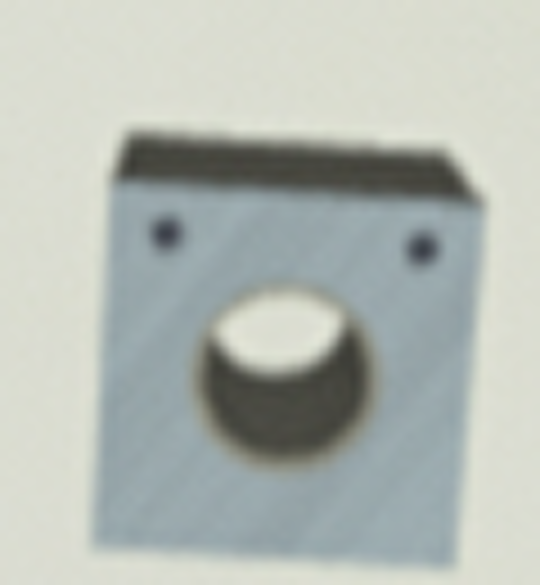

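Run:
```python
from h import *
c,M,s=snap("wrist")
g=lambda u,v:onplane(c,M,250+(u-4)/9,140+(v-4)/9,.06)
p=np.array([g(*q) for q in((112,180),(483,205),(455,567),(93,548))]);b=g(287,375)
print(p.mean(0),b)
for i in range(4):
    d=p[(i+1)%4]-p[i]; print(np.hypot(*d[:2]),np.degrees(np.arctan2(d[1],d[0])))
print((b-s["tcp_pos"])/.06, (.022-s["tcp_pos"][2])/.06)
```

```text
[ 0.57903194 -0.37743664  0.06      ] [ 0.57928178 -0.37710834  0.06      ]
0.04353134119902423 -19.843175159091
0.04386852690100134 -109.05214714691213
0.04393456774932418 160.90592265064706
0.04443921833284846 70.42262915192593
[ 0.16973515  0.14972457 -2.60270516] -3.236038491114684
```

```bash
python3 -m jog '.14 .13 -.2 0 0 -.1;.02 .02 -.7 0 0 -.01;0 0 -.8 0 0 0;0 0 -.8 0 0 0;0 0 -.3 0 0 0;0 0 0 0 0 0' 0.78 20
python3 - <<'E'
from h import *
s=read_state();m=Rq(s["orientation"]); print(s["tcp_pos"],m[:,1],np.degrees(np.arctan2(m[1,2],m[0,2])),(np.array([.58,-.377,.022])-s["tcp_pos"])/.06)
E
```

```text
clock: 3.52
tcp_pos: [0.5815, -0.3878, 0.0619]
orientation: [-0.401, 0.397, -0.577, 0.591]
force: [1.2, -0.6, 0.0]
finger_gap: 0.778
[ 0.58146574 -0.38779062  0.06191458] [ 0.01668708 -0.01318223 -0.99977386] -21.279700332796732 [-0.024429    0.17984359 -0.66524292]
```

```bash
python3 -m jog '-.02 .2 0 .025 .032 .06;0 0 0 0 0 0' 0.78 20
python3 - <<'E'
from h import *
s=read_state();m=Rq(s["orientation"]); print(s["tcp_pos"],m[:,1],np.degrees(np.arctan2(m[1,2],m[0,2])),(np.array([.58,-.377,.022])-s["tcp_pos"])/.06)
E
```

```text
clock: 3.78
tcp_pos: [0.5821, -0.3767, 0.0663]
orientation: [-0.409, 0.408, -0.576, 0.578]
force: [-0.4, 0.0, -0.4]
finger_gap: 0.781
[ 0.58210752 -0.37667409  0.06631166] [ 0.00350821 -0.00173944 -0.99999233] -19.447680827418097 [-0.03512529 -0.0054319  -0.73852764]
```

Settled and aligned; lower and grip.

```bash
python3 -m jog '-.03 0 -.3 .003 .006 0;0 0 -.3 0 0 0;0 0 -.15 0 0 0;0 0 0 0 0 0' 0.78 30
python3 - <<'E'
from h import *
s=read_state();m=Rq(s["orientation"]); print(s["tcp_pos"],m[:,1],np.degrees(np.arctan2(m[1,2],m[0,2])),(np.array([.58,-.377,.022])-s["tcp_pos"])/.06)
E
```

```text
clock: 4.28
tcp_pos: [0.5805, -0.3766, 0.019]
orientation: [-0.409, 0.408, -0.577, 0.578]
force: [0.0, 0.7, -0.4]
finger_gap: 0.782
[ 0.5805482  -0.37662666  0.01904788] [ 1.08287968e-03 -8.23299353e-04 -9.99999075e-01] -19.437109220940744 [-0.0091367  -0.00622237  0.04920195]
```

```bash
python3 -m jog '0 0 .05 0 0 0;0 0 0 0 0 0;0 0 0 0 0 0;0 0 0 0 0 0;0 0 0 0 0 0;0 0 0 0 0 0' 0.3 30
python3 - <<'E'
from h import *
s=read_state();m=Rq(s["orientation"]); print(s["tcp_pos"],m[:,1],np.degrees(np.arctan2(m[1,2],m[0,2])),s["force"])
E
```

```text
clock: 5.03
tcp_pos: [0.5808, -0.3769, 0.0229]
orientation: [-0.409, 0.408, -0.577, 0.578]
force: [-0.4, -0.3, -1.4]
finger_gap: 0.479
[ 0.58082353 -0.37689811  0.02293679] [ 0.00173985 -0.00126881 -0.99999768] -19.44268532629612 [-0.35126912 -0.34791484 -1.35442006]
```

```bash
python3 -m jog '0 0 .3 0 0 0;0 0 .9 0 0 0;0 0 .9 0 0 0;-.2 0 1 0 0 0;-.7 .2 .5 0 0 -.15;-.8 .8 .2 0 0 -.2;-.8 .9 0 0 0 -.25;-.6 .9 0 0 0 -.25;-.6 .9 0 0 0 -.25;-.6 .8 0 0 0 -.25'
python3 - <<'E'
from h import *
s=read_state();m=Rq(s["orientation"]); print(s["tcp_pos"],m[:,1],np.degrees(np.arctan2(m[1,2],m[0,2])),(np.array([.325,-.062,.26])-s["tcp_pos"])/.06)
E
```

```text
clock: 6.28
tcp_pos: [0.3309, -0.1193, 0.2657]
orientation: [-0.177, 0.172, -0.68, 0.69]
force: [0.6, 1.1, -1.3]
finger_gap: 0.478
[ 0.33093066 -0.11929223  0.26565214] [ 0.01069865 -0.01183565 -0.99987272] -61.43118718702027 [-0.09884438  0.95487042 -0.09420235]
```

```bash
python3 -m jog '-.1 .9 0 .02 .02 -.02;0 0 0 0 0 0;0 0 0 0 0 0'
python3 - <<'E'
from h import *
c,M,s=snap("wrist","w3");m=Rq(s["orientation"]); print(s["tcp_pos"],m[:,1],np.degrees(np.arctan2(m[1,2],m[0,2])))
snap("side","s3");snap("top","t3")
E
```

```text
clock: 6.65
tcp_pos: [0.3223, -0.0618, 0.2687]
orientation: [-0.174, 0.17, -0.685, 0.687]
force: [-0.7, -0.3, -1.3]
finger_gap: 0.474
[ 0.32230915 -0.06175579  0.26871652] [ 0.00637322 -0.00231326 -0.99997702] -61.921503452384876
```

View pics/w3.png

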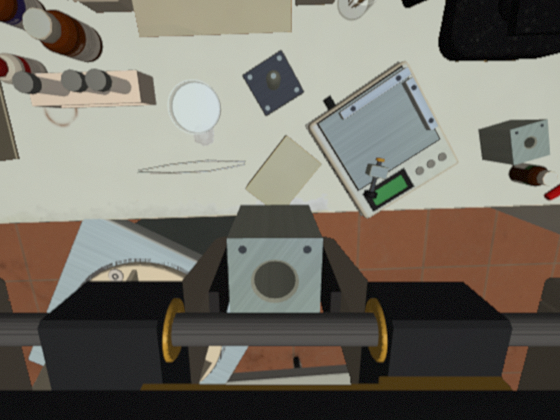

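View pics/s3.png

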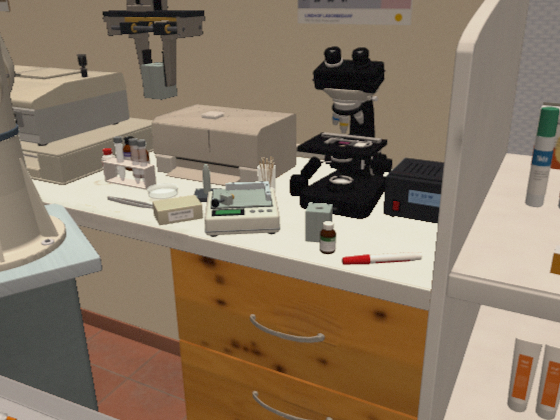

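View pics/t3.png

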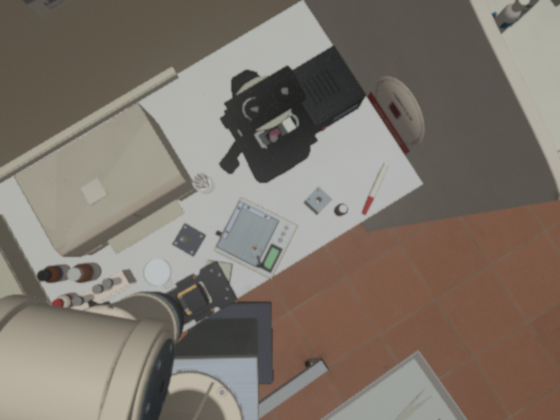

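Run:
```python
import cv2
t=cv2.imread("pics/w3.png")
cv2.imwrite("pics/w3a.png",cv2.resize(t[40:125,230:320],None,fx=8,fy=7,interpolation=cv2.INTER_CUBIC))
cv2.imwrite("pics/w3b.png",cv2.resize(t[55:220,300:465],None,fx=3.6,fy=3.6,interpolation=cv2.INTER_CUBIC))
cv2.imwrite("pics/w3c.png",cv2.resize(t[200:320,215:335],None,fx=5,fy=5,interpolation=cv2.INTER_CUBIC))
```

```text
(no output)
```

View pics/w3a.png

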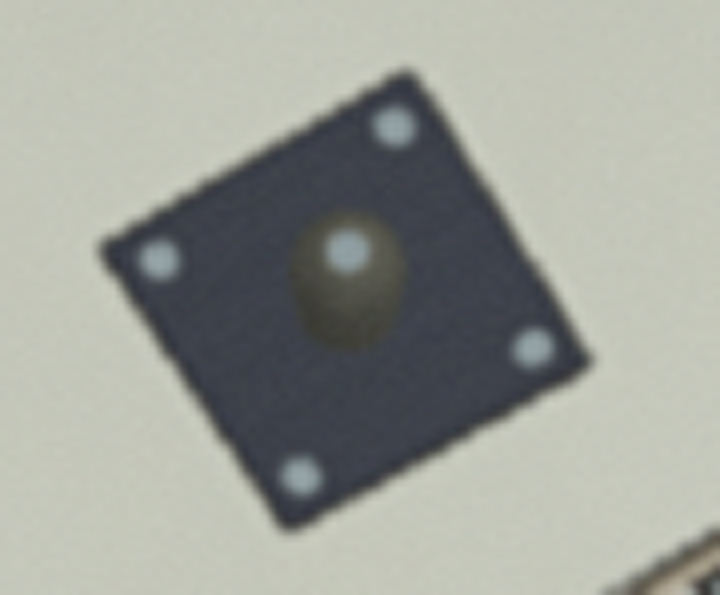

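View pics/w3b.png

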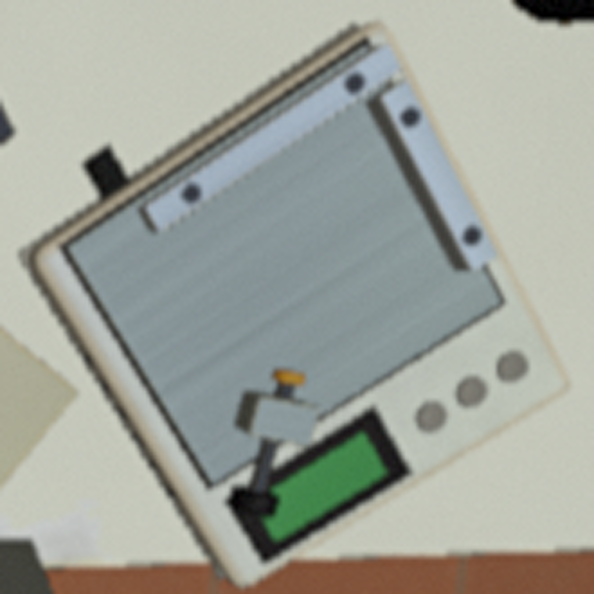

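View pics/w3c.png

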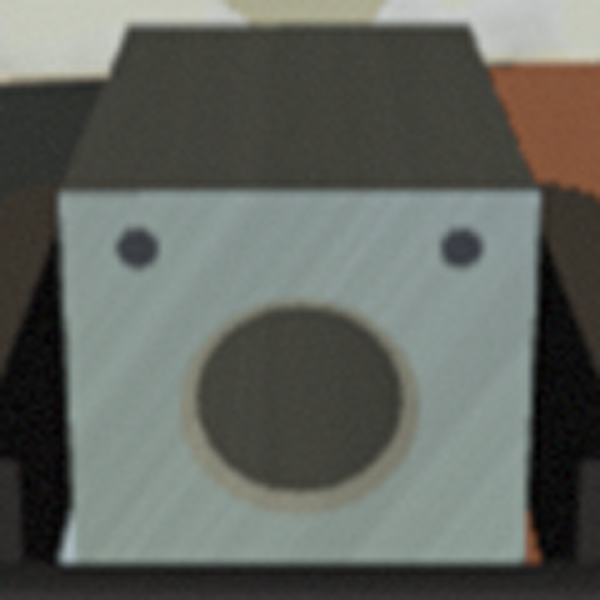

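```bash
cat > m3.py <<'E'
from h import *
s={"tcp_pos":[ 0.32230915,-0.06175579,0.26871652]}
import json
E
python3 - <<'E'
from h import *
c,M,s=snap("wrist")
h=lambda u,v,z:onplane(c,M,300+(u-1.5)/3.6,55+(v-1.5)/3.6,z)[:2]
H=np.array([[.07,.058],[-.03,.058],[-.03,-.058],[.07,-.058]])
P=np.array([h(68,245,.046),h(210,487,.046),h(503,302,.046),h(367,40,.046)])
print("plate lens",[np.hypot(*(P[(i+1)%4]-P[i])).round(4) for i in range(4)])
a=H-H.mean(0);b=P-P.mean(0)
th=np.arctan2((a[:,0]*b[:,1]-a[:,1]*b[:,0]).sum(),(a*b).sum()); Rm=np.array([[np.cos(th),-np.sin(th)],[np.sin(th),np.cos(th)]])
t=P.mean(0)-Rm@H.mean(0); print("theta",np.degrees(th),"t",t,"res",((H@Rm.T+t)-P).round(4))
print("corner",Rm@[.058,-.048]+t,"home",Rm@[.036,-.026]+t)
inv=lambda p:(Rm.T@(p-t)).round(4)
print("back fence top inner (want x .058)",inv(h(158,230,.06)),inv(h(398,72,.06)))
print("side fence top inner (want y -.048)",inv(h(395,90,.06)),inv(h(470,265,.06)),"bottom",inv(h(374,100,.046)),inv(h(458,268,.046)))
g=lambda u,v,z:onplane(c,M,230+(u-3.5)/8,40+(v-3)/7,z)[:2]
F=np.array([g(*q,.012) for q in((408,70),(592,360),(288,530),(100,247))]);print("foot",F.mean(0),[np.hypot(*(F[(i+1)%4]-F[i])).round(4) for i in range(4)])
S=np.array([g(*q,.012) for q in((395,127),(533,348),(300,476),(159,260))]);print("screws",S.mean(0))
print("tip",g(347,251,.078))
zt=s["tcp_pos"][2]-.0229+.06
b=lambda u,v:onplane(c,M,215+(u-2)/5,200+(v-2)/5,zt)
print("bore",b(300,407)-s["tcp_pos"],"edges",[(b(*q)-s["tcp_pos"]).round(4) for q in((60,190),(540,190))])
m=Rq(s["orientation"]);print("bore in tool",m.T@(b(300,407)-s["tcp_pos"]),s["tcp_pos"])
print("sizes",np.hypot(*(b(60,190)-b(540,190))[:2]),m.T@(b(300,190)-s["tcp_pos"]))
E
```

```text
plate lens [np.float64(0.1003), np.float64(0.1168), np.float64(0.1006), np.float64(0.115)]
theta 61.73616260751702 t [ 0.42989853 -0.1658814 ] res [[-0.0007  0.0006]
 [ 0.0009  0.0001]
 [-0.      0.    ]
 [-0.0002 -0.0006]]
corner [ 0.49964068 -0.13752593] home [ 0.46984588 -0.1464853 ]
back fence top inner (want x .058) [0.0586 0.0318] [ 0.0579 -0.056 ]
side fence top inner (want y -.048) [ 0.0537 -0.0527] [-0.0084 -0.0484] bottom [ 0.053  -0.0513] [-0.011  -0.0502]
foot [ 0.429966   -0.00482538] [np.float64(0.0576), np.float64(0.0582), np.float64(0.058), np.float64(0.0575)]
screws [ 0.42999493 -0.00475981]
tip [ 0.4301139  -0.00485179]
bore [-0.00032718 -0.00100279  0.0371    ] edges [array([0.0089, 0.0289, 0.0371]), array([ 0.0295, -0.0101,  0.0371])]
bore in tool [ 0.00062923 -0.03709928  0.00087755] [ 0.32233697 -0.06242801  0.26812611]
sizes 0.0441696310133428 [-0.0214838  -0.03702222  0.00084803]
```

```bash
python3 -m jog '.45 .25 0 .005 .01 0;.45 .25 -.2 0 0 0;.45 .25 -.7 0 0 0;.4 .2 -.7 0 0 0;0 0 -.3 0 0 0;0 0 0 0 0 0'
cat > st.py <<'E'
from h import *
import sys
t=[float(x) for x in sys.argv[1:4]]; a=float(sys.argv[4])
s=read_state();m=Rq(s["orientation"]); y=m[:,1]; A=np.degrees(np.arctan2(m[1,2],m[0,2]))
print("tcp",s["tcp_pos"].round(4),"F",s["force"].round(1),"gap",round(s["finger_gap"],3))
print("rows d:",((np.array(t)-s["tcp_pos"])/.06).round(3),"rot:",(np.array([-y[1],y[0]])/.5236).round(3),round((a-A)/30,3))
E
python3 st.py .4303 -.0038 .11 -62
```

```text
clock: 7.6
tcp_pos: [0.433, -0.0096, 0.1498]
orientation: [-0.166, 0.167, -0.687, 0.687]
force: [-0.2, 0.3, -0.4]
finger_gap: 0.477
tcp [ 0.433  -0.0096  0.1498] F [-0.2  0.3 -0.4] gap 0.477
rows d: [-0.045  0.097 -0.663] rot: [ 0.001 -0.002] 0.025
```

```bash
python3 -m jog '-.04 .1 -.2 0 0 .02;0 0 -.35 0 0 0;0 0 0 0 0 0'; python3 st.py .4303 -.0038 .09 -62;python3 - <<'E'
from h import *
snap("side","s4")
E
```

```text
clock: 7.98
tcp_pos: [0.4315, -0.0044, 0.1171]
orientation: [-0.17, 0.169, -0.686, 0.687]
force: [-0.5, 0.2, -1.3]
finger_gap: 0.476
tcp [ 0.4315 -0.0044  0.1171] F [-0.5  0.2 -1.3] gap 0.476
rows d: [-0.02   0.01  -0.451] rot: [0.001 0.003] 0.008
```

View pics/s4.png

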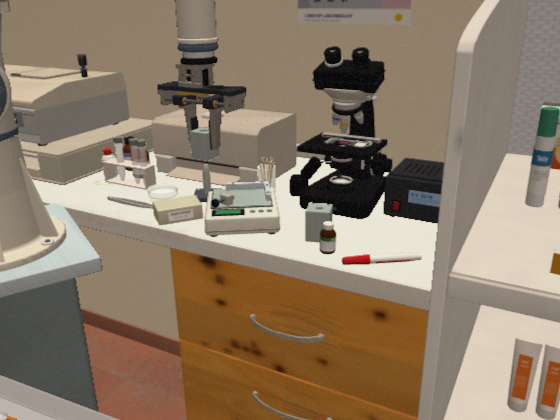

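```bash
python3 -m jog '-.02 .01 -.15 0 0 0;0 0 -.15 0 0 0;0 0 -.15 0 0 0;0 0 0 0 0 0'; python3 st.py .4303 -.0038 .0349 -62
```

```text
clock: 8.52
tcp_pos: [0.432, -0.0038, 0.0908]
orientation: [-0.172, 0.167, -0.686, 0.687]
force: [0.4, 0.9, -1.2]
finger_gap: 0.48
tcp [ 0.432  -0.0038  0.0908] F [ 0.4  0.9 -1.2] gap 0.48
rows d: [-0.029  0.    -0.932] rot: [0.001 0.012] 0.009
```

```bash
python3 -m jog '-.03 0 -.1 0 .01 0;-.01 0 -.12 0 0 0;-.01 0 -.12 0 0 0;0 0 0 0 0 0'; python3 st.py .4303 -.0038 .0349 -62
```

```text
clock: 9.02
tcp_pos: [0.4291, -0.0038, 0.069]
orientation: [-0.17, 0.169, -0.686, 0.687]
force: [-0.2, 0.1, -1.5]
finger_gap: 0.477
tcp [ 0.4291 -0.0038  0.069 ] F [-0.2  0.1 -1.5] gap 0.477
rows d: [ 0.02  -0.001 -0.569] rot: [0.001 0.002] 0.009
```

```bash
python3 -m jog '.015 0 -.12 0 0 0;0 0 -.13 0 0 0;0 0 -.13 0 0 0;0 0 -.1 0 0 0;0 0 0 0 0 0'; python3 st.py .4303 -.0038 .0349 -62
```

```text
clock: 9.65
tcp_pos: [0.4299, -0.0038, 0.0381]
orientation: [-0.17, 0.169, -0.686, 0.687]
force: [-0.1, 0.0, -1.7]
finger_gap: 0.476
tcp [ 0.4299 -0.0038  0.0381] F [-0.1  0.  -1.7] gap 0.476
rows d: [ 0.006  0.    -0.053] rot: [0.001 0.001] 0.009
```

```bash
python3 -m jog '0 0 -.06 0 0 0;0 0 -.03 0 0 0;0 0 -.03 0 0 0;0 0 0 0 0 0'; python3 st.py .4303 -.0038 .0349 -62
```

```text
clock: 10.15
tcp_pos: [0.4309, -0.0036, 0.0347]
orientation: [-0.17, 0.169, -0.686, 0.687]
force: [0.2, 0.6, -1.6]
finger_gap: 0.476
tcp [ 0.4309 -0.0036  0.0347] F [ 0.2  0.6 -1.6] gap 0.476
rows d: [-0.01  -0.003  0.003] rot: [0.    0.004] 0.008
```

```bash
python3 -m jog '-.01 0 -.04 0 0 0;0 0 -.04 0 0 0;0 0 -.04 0 0 0;0 0 0 0 0 0'; python3 st.py .4303 -.0038 .0349 -62
```

```text
clock: 10.65
tcp_pos: [0.4323, -0.0032, 0.0327]
orientation: [-0.171, 0.167, -0.686, 0.687]
force: [0.1, -0.8, -2.0]
finger_gap: 0.475
tcp [ 0.4323 -0.0032  0.0327] F [ 0.1 -0.8 -2. ] gap 0.475
rows d: [-0.033 -0.01   0.037] rot: [-0.001  0.011] 0.009
```

```bash
python3 -m jog '-.03 0 -.06 0 .01 0;0 0 0 0 0 0'; python3 st.py .4303 -.0038 .0349 -62;  python3 -m jog '-.01 0 -.07 0 0 0;0 0 0 0 0 0'; python3 st.py .4303 -.0038 .0349 -62
python3 - <<'E'
from h import *
snap("side","s5")
i=cv2.imread("pics/s5.png"); cv2.imwrite("pics/s5z.png",cv2.resize(i[90:240,140:300],None,fx=4.5,fy=4,interpolation=cv2.INTER_CUBIC))
E
```

```text
clock: 10.9
tcp_pos: [0.4331, -0.0031, 0.031]
orientation: [-0.171, 0.167, -0.686, 0.687]
force: [0.2, -0.4, -1.6]
finger_gap: 0.476
tcp [ 0.4331 -0.0031  0.031 ] F [ 0.2 -0.4 -1.6] gap 0.476
rows d: [-0.047 -0.012  0.066] rot: [-0.002  0.01 ] 0.01
clock: 11.15
tcp_pos: [0.4339, -0.0027, 0.0282]
orientation: [-0.172, 0.166, -0.686, 0.687]
force: [-0.9, 0.0, -3.2]
finger_gap: 0.475
tcp [ 0.4339 -0.0027  0.0282] F [-0.9  0.  -3.2] gap 0.475
rows d: [-0.06  -0.018  0.112] rot: [-0.003  0.014] 0.011
```

View pics/s5z.png

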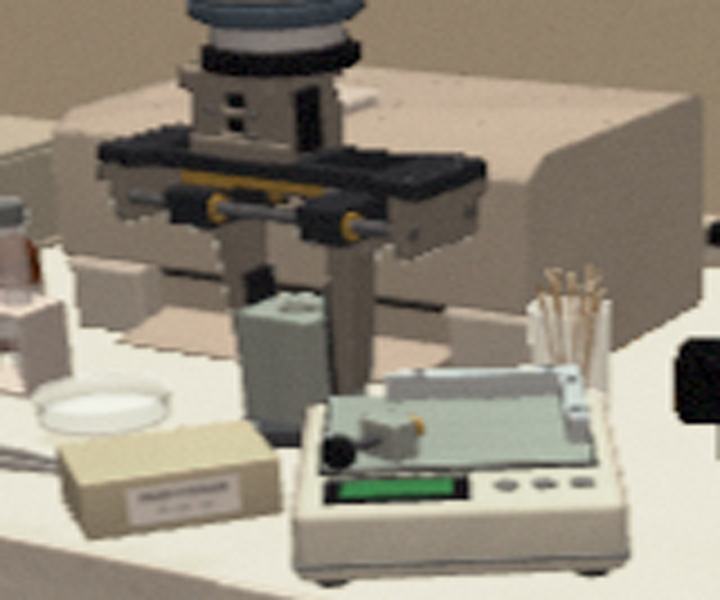

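Run:
```python
from h import *
c,M,s=snap("wrist","w5"); print(s["tcp_pos"],s["joint_torque"].round(2),s["torque"])
i=cv2.imread("pics/w5.png"); cv2.imwrite("pics/w5z.png",cv2.resize(i[200:320,215:335],None,fx=5,fy=5,interpolation=cv2.INTER_CUBIC))
```

```text
[ 0.4338004  -0.00277608  0.02803354] [-2.000e-02 -4.522e+01 -1.896e+01  3.000e-02 -1.500e-01 -0.000e+00] [ 0.01865667 -0.0041944  -0.00886101]
```

View pics/w5z.png

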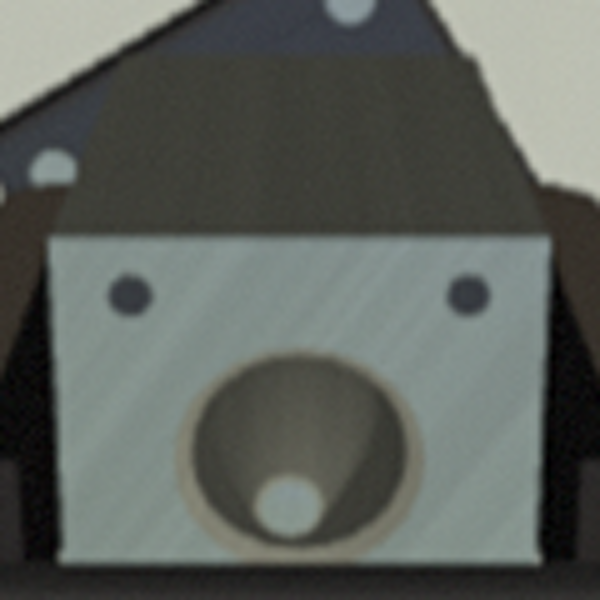

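View pics/w5.png

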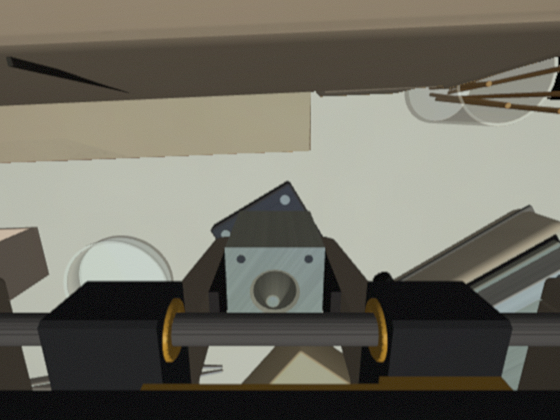

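Run:
```python
from h import *
c,M,s=snap("wrist")
for z in(.068,.072,.076):
    b=lambda u,v:onplane(c,M,215+(u-2)/5,200+(v-2)/5,z)
    print(z,np.hypot(*(b(48,237)-b(552,237))[:2]), "bore",b(300,457)[:2], "edge mid",b(300,237)[:2])
print("tip",onplane(c,M,215+(288-2)/5,200+(505-2)/5,.078), s["tcp_pos"])
```

```text
0.068 0.04578041495530276 bore [ 0.43018301 -0.00560123] edge mid [0.4499087  0.00477735]
0.072 0.04438222521496305 bore [ 0.43223852 -0.00451068] edge mid [0.45136176 0.00555092]
0.076 0.042984035474623365 bore [ 0.43429402 -0.00342013] edge mid [0.45281482 0.00632449]
tip [ 0.43065735 -0.00413472  0.078     ] [ 0.43383859 -0.00278462  0.02800491]
```

```bash
python3 -m jog '0 0 0 0 0 0;0 0 0 0 0 0;0 0 0 0 0 0' 0.62 50; python3 st.py .4315 -.0036 .0355 -62
```

```text
clock: 11.68
tcp_pos: [0.4338, -0.0029, 0.0273]
orientation: [-0.172, 0.167, -0.686, 0.687]
force: [-0.5, 0.1, -0.1]
finger_gap: 0.617
tcp [ 0.4338 -0.0029  0.0273] F [-0.5  0.1 -0.1] gap 0.617
rows d: [-0.038 -0.012  0.136] rot: [-0.002  0.013] 0.011
```

```bash
python3 -m jog '-.04 -.01 .14 0 .013 .01;0 0 0 0 0 0'; python3 st.py .4315 -.0036 .0355 -62
```

```text
clock: 11.92
tcp_pos: [0.4312, -0.0036, 0.0362]
orientation: [0.171, -0.171, 0.687, -0.686]
force: [-0.2, 0.1, 0.3]
finger_gap: 0.619
tcp [ 0.4312 -0.0036  0.0362] F [-0.2  0.1  0.3] gap 0.619
rows d: [ 0.006 -0.    -0.012] rot: [-0.002 -0.001] -0.0
```

```bash
python3 - <<'E'
from h import *
snap("side","s6")
i=cv2.imread("pics/s6.png"); cv2.imwrite("pics/s6z.png",cv2.resize(i[140:210,170:240],None,fx=8,fy=8,interpolation=cv2.INTER_CUBIC))
E
python3 -m jog '0 0 0 0 0 0;0 0 0 0 0 0;0 0 0 0 0 0;0 0 0 0 0 0' 0.3 50; python3 st.py .4315 -.0036 .0355 -62
```

```text
clock: 12.48
tcp_pos: [0.4312, -0.0036, 0.0361]
orientation: [0.171, -0.171, 0.687, -0.686]
force: [0.6, 0.0, 2.0]
finger_gap: 0.472
tcp [ 0.4312 -0.0036  0.0361] F [0.6 0.  2. ] gap 0.472
rows d: [ 0.006  0.    -0.011] rot: [-0.002 -0.001] 0.0
```

View pics/s6z.png

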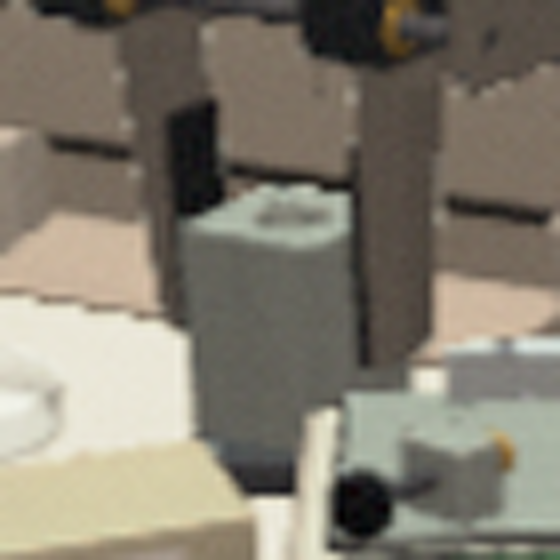

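```bash
python3 -m jog '0 0 .15 0 0 0;0 0 .3 0 0 0;0 0 .5 0 0 0;0 0 .9 0 0 0;0 0 .9 0 0 0;0 -.2 .2 0 0 -.15;.1 -.6 0 0 0 -.34;.1 -.6 0 0 0 -.34;.1 -.6 0 0 0 -.34;.1 -.5 0 0 0 -.34'; python3 st.py .4617 -.149 .14 -118.3
```

```text
clock: 13.72
tcp_pos: [0.4519, -0.1559, 0.2234]
orientation: [-0.113, 0.114, 0.699, -0.697]
force: [1.1, -0.4, -1.8]
finger_gap: 0.474
tcp [ 0.4519 -0.1559  0.2234] F [ 1.1 -0.4 -1.8] gap 0.474
rows d: [ 0.164  0.114 -1.389] rot: [-0.005  0.004] -0.328
```

```bash
python3 -m jog '.05 -.1 0 0 0 -.3;0 0 0 0 0 -.15;0 0 0 0 0 0'; python3 st.py .4617 -.149 .14 -118.3
```

```text
clock: 14.1
tcp_pos: [0.4541, -0.1642, 0.2241]
orientation: [-0.198, 0.199, 0.679, -0.678]
force: [0.0, -0.2, -1.3]
finger_gap: 0.472
tcp [ 0.4541 -0.1642  0.2241] F [ 0.  -0.2 -1.3] gap 0.472
rows d: [ 0.126  0.253 -1.402] rot: [-0.004  0.004] 0.146
```

```bash
python3 -m jog '.12 .25 -.3 0 0 .15;0 0 -.6 0 0 0;0 0 -.3 0 0 0;0 0 0 0 0 0'; python3 st.py .4617 -.149 .11 -118.3
python3 - <<'E'
from h import *
c,M,s=snap("wrist","w7"); print(s["tcp_pos"]);snap("side","s7")
E
```

```text
clock: 14.6
tcp_pos: [0.4613, -0.148, 0.1519]
orientation: [-0.167, 0.169, 0.688, -0.686]
force: [0.3, 0.2, -1.0]
finger_gap: 0.476
tcp [ 0.4613 -0.148   0.1519] F [ 0.3  0.2 -1. ] gap 0.476
rows d: [ 0.007 -0.017 -0.698] rot: [-0.003  0.006] -0.027
[ 0.4612552  -0.14797027  0.15186525]
```

View pics/w7.png

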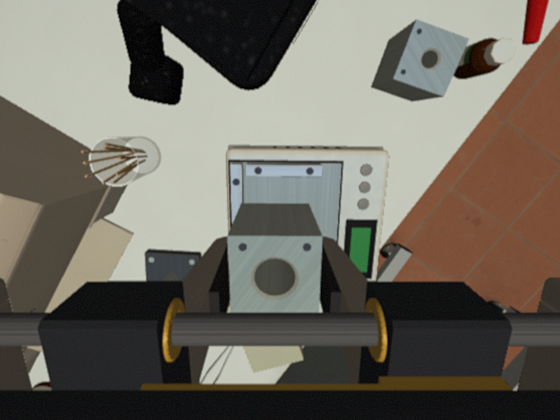

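View pics/s7.png

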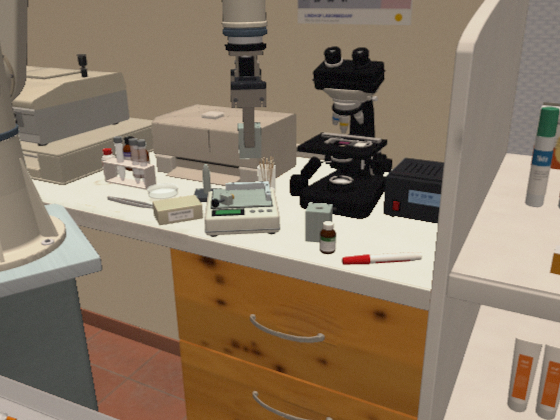

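Run:
```python
import cv2
t=cv2.imread("pics/w7.png")
cv2.imwrite("pics/w7z.png",cv2.resize(t[140:315,215:355],None,fx=4,fy=4,interpolation=cv2.INTER_CUBIC)[:600])
```

```text
(no output)
```

View pics/w7z.png

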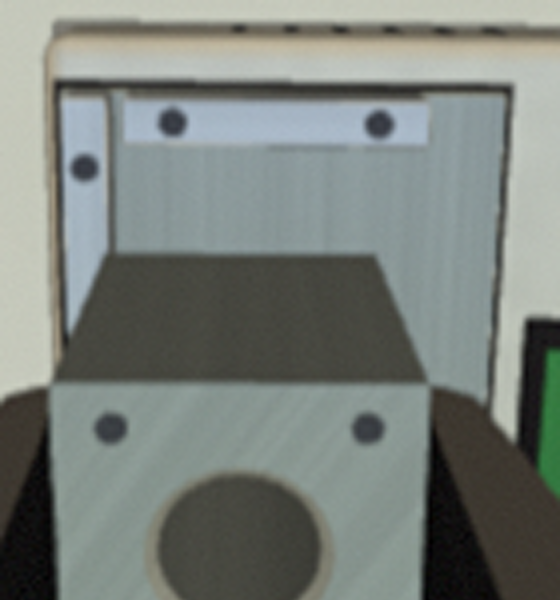

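Run:
```python
from h import *
c,M,s=snap("wrist")
P=lambda u,v,z:onplane(c,M,215+(u-1.5)/4,140+(v-1.5)/4,z)
a,b=P(58,90,.046),P(511,90,.046); d=a-b; print("plate edge",np.hypot(*d[:2]),np.degrees(np.arctan2(d[1],d[0])))
f1,f2=P(125,144,.06),P(428,148,.06); d2=f1-f2; print("side fence",np.hypot(*d2[:2]),np.degrees(np.arctan2(d2[1],d2[0])))
bk=P(108,96,.06),P(109,250,.06); print("back fence ang",np.degrees(np.arctan2(*(bk[0]-bk[1])[[1,0]])))
th=np.radians(61.7); X=np.array([np.cos(th),np.sin(th)]);Y=np.array([-X[1],X[0]])
zb=s["tcp_pos"][2]-.0241; zt=zb+.06
e1,e2=P(108,255,zb),P(375,255,zb); g1,g2=P(50,383,zt),P(430,383,zt); bo=P(240,549,zt)
w=lambda e:np.degrees(np.arctan2(e[1],e[0]))
print("block bottom edge",np.hypot(*(e1-e2)[:2]),w(e1-e2),"top",np.hypot(*(g1-g2)[:2]),w(g1-g2))
for n,p in(("a",a),("f1",f1),("f2",f2),("bk0",bk[0]),("bk1",bk[1]),("e1",e1),("e2",e2),("g1",g1),("g2",g2),("bore",bo),("tcp",s["tcp_pos"])): print(n,"X %.4f Y %.4f"%(X@p[:2],Y@p[:2]))
m=Rq(s["orientation"]); print(np.degrees(np.arctan2(m[1,2],m[0,2])),m[:,1])
```

```text
plate edge 0.10153918986570006 62.56149026086695
side fence 0.06527265938022864 61.8076831103799
back fence ang -28.661817951451617
block bottom edge 0.043464080864396584 62.59001417004107 top 0.04402969921627669 62.613580987019134
a X 0.1289 Y -0.5162
f1 X 0.1127 Y -0.5065
f2 X 0.0474 Y -0.5066
bk0 X 0.1162 Y -0.5168
bk1 X 0.1164 Y -0.4829
e1 X 0.1091 Y -0.4997
e2 X 0.0656 Y -0.5004
g1 X 0.1094 Y -0.4999
g2 X 0.0654 Y -0.5006
bore X 0.0871 Y -0.4791
tcp X 0.0885 Y -0.4774
-117.53101162019775 [ 0.00561177  0.00105537 -0.9999837 ]
```

```bash
python3 -m jog '0 0 -.3 0 .01 -.027;0 0 -.4 0 0 0;0 0 -.3 0 0 0;0 0 -.15 0 0 0;0 0 0 0 0 0'; python3 st.py .4613 -.148 .0701 -118.3
```

```text
clock: 15.38
tcp_pos: [0.464, -0.1492, 0.0826]
orientation: [-0.172, 0.176, 0.686, -0.685]
force: [-0.3, -0.6, -1.1]
finger_gap: 0.474
tcp [ 0.464  -0.1492  0.0826] F [-0.3 -0.6 -1.1] gap 0.474
rows d: [-0.045  0.019 -0.208] rot: [0.001 0.009] 0.006
```

```bash
python3 -m jog '-.045 .02 -.1 0 .009 0;0 0 -.06 0 0 0;0 0 0 0 0 0'; python3 st.py .4613 -.148 .0701 -118.3;  python3 -m jog '0 0 -.05 0 0 0'; python3 st.py .4613 -.148 .0701 -118.3
```

```text
clock: 15.75
tcp_pos: [0.462, -0.1482, 0.0734]
orientation: [0.173, -0.175, -0.685, 0.686]
force: [-0.5, 0.1, -1.4]
finger_gap: 0.473
tcp [ 0.462  -0.1482  0.0734] F [-0.5  0.1 -1.4] gap 0.473
rows d: [-0.011  0.003 -0.055] rot: [0.003 0.003] 0.006
clock: 15.88
tcp_pos: [0.4624, -0.1483, 0.0707]
orientation: [0.173, -0.175, -0.685, 0.686]
force: [-0.0, 0.0, -1.4]
finger_gap: 0.473
tcp [ 0.4624 -0.1483  0.0707] F [-0.   0.  -1.4] gap 0.473
rows d: [-0.018  0.005 -0.01 ] rot: [0.003 0.005] 0.006
```

Now descend in small steps until the force shows contact.

```bash
for i in 1; do python3 -m jog '-.01 0 -.03 0 0 0'; python3 st.py .4613 -.148 .0701 -118.3; done;  python3 -m jog '-.01 0 -.03 0 0 0'; python3 st.py .4613 -.148 .0701 -118.3;python3 -m jog '0 0 -.04 0 0 0'; python3 st.py .4613 -.148 .0701 -118.3
```

```text
clock: 16.0
tcp_pos: [0.4624, -0.1484, 0.07]
orientation: [0.173, -0.175, -0.685, 0.686]
force: [-6.1, 3.2, 32.7]
finger_gap: 0.478
tcp [ 0.4624 -0.1484  0.07  ] F [-6.1  3.2 32.7] gap 0.478
rows d: [-0.019  0.007  0.001] rot: [0.003 0.006] 0.006
clock: 16.12
tcp_pos: [0.4624, -0.1484, 0.0701]
orientation: [0.172, -0.176, -0.685, 0.686]
force: [-7.1, 4.8, 32.7]
finger_gap: 0.476
tcp [ 0.4624 -0.1484  0.0701] F [-7.1  4.8 32.7] gap 0.476
rows d: [-0.019  0.007  0.001] rot: [0.003 0.008] 0.007
clock: 16.25
tcp_pos: [0.4625, -0.1484, 0.07]
orientation: [0.172, -0.176, -0.685, 0.686]
force: [-13.7, 3.3, 45.2]
finger_gap: 0.478
tcp [ 0.4625 -0.1484  0.07  ] F [-13.7   3.3  45.2] gap 0.478
rows d: [-0.02   0.007  0.001] rot: [0.003 0.008] 0.007
```

```bash
python3 -m jog '0 0 0 0 0 0;.05 .02 .005 0 .005 0;.05 .02 0 0 0 0;0 0 0 0 0 0'; python3 st.py .4684 -.1459 .0701 -118.3
```

```text
clock: 16.75
tcp_pos: [0.4691, -0.1458, 0.0709]
orientation: [0.173, -0.175, -0.685, 0.686]
force: [-0.9, -0.2, -1.6]
finger_gap: 0.475
tcp [ 0.4691 -0.1458  0.0709] F [-0.9 -0.2 -1.6] gap 0.475
rows d: [-0.011 -0.001 -0.013] rot: [0.003 0.004] 0.007
```

```bash
python3 -m jog '.016 .029 -.015 0 .004 0'; python3 st.py .4698 -.1465 .0701 -118.3;python3 -m jog '.016 .029 -.005 0 0 0'; python3 st.py .4698 -.1465 .0701 -118.3
```

```text
clock: 16.88
tcp_pos: [0.4698, -0.1446, 0.0701]
orientation: [0.174, -0.174, -0.684, 0.686]
force: [-9.7, -10.1, 22.0]
finger_gap: 0.471
tcp [ 0.4698 -0.1446  0.0701] F [ -9.7 -10.1  22. ] gap 0.471
rows d: [-0.001 -0.031 -0.001] rot: [ 0.005 -0.002] 0.005
clock: 17.0
tcp_pos: [0.4699, -0.1445, 0.0702]
orientation: [0.173, -0.172, -0.683, 0.688]
force: [-10.7, -16.3, 13.4]
finger_gap: 0.476
tcp [ 0.4699 -0.1445  0.0702] F [-10.7 -16.3  13.4] gap 0.476
rows d: [-0.002 -0.033 -0.002] rot: [ 0.011 -0.006] 0.0
```

```bash
python3 -m jog '.025 .005 0 0 0 0'; python3 st.py .4698 -.1465 .0701 -118.3;python3 -m jog '.03 .003 0 0 0 0'; python3 st.py .4698 -.1465 .0701 -118.3;python3 -m jog '.03 .003 0 0 0 0'; python3 st.py .4698 -.1465 .0701 -118.3
```

```text
clock: 17.12
tcp_pos: [0.47, -0.1447, 0.0703]
orientation: [0.174, -0.171, -0.683, 0.688]
force: [-7.6, -0.1, 7.2]
finger_gap: 0.476
tcp [ 0.47   -0.1447  0.0703] F [-7.6 -0.1  7.2] gap 0.476
rows d: [-0.003 -0.031 -0.003] rot: [ 0.012 -0.011] -0.002
clock: 17.25
tcp_pos: [0.47, -0.1446, 0.0703]
orientation: [0.175, -0.17, -0.683, 0.689]
force: [-9.0, -1.0, 11.1]
finger_gap: 0.477
tcp [ 0.47   -0.1446  0.0703] F [-9.  -1.  11.1] gap 0.477
rows d: [-0.004 -0.031 -0.004] rot: [ 0.013 -0.018] -0.003
clock: 17.38
tcp_pos: [0.4701, -0.1446, 0.0704]
orientation: [0.176, -0.168, -0.682, 0.689]
force: [-8.9, -3.7, 10.5]
finger_gap: 0.477
tcp [ 0.4701 -0.1446  0.0704] F [-8.9 -3.7 10.5] gap 0.477
rows d: [-0.006 -0.031 -0.006] rot: [ 0.013 -0.025] -0.005
```

```bash
python3 -m jog '.025 .01 0 .013 -.025 0'; python3 st.py .4698 -.1465 .0701 -118.3;python3 -m jog '.03 .003 0 .013 -.025 0'; python3 st.py .4698 -.1465 .0701 -118.3
python3 - <<'E'
from h import *
c,M,s=snap("wrist","w8"); print(s["tcp_pos"]);snap("side","s8")
t=cv2.imread("pics/w8.png")
cv2.imwrite("pics/w8z.png",cv2.resize(t[180:330,205:355],None,fx=4,fy=4,interpolation=cv2.INTER_CUBIC)[:600])
t=cv2.imread("pics/s8.png")
cv2.imwrite("pics/s8z.png",cv2.resize(t[120:250,190:330],None,fx=5,fy=4.5,interpolation=cv2.INTER_CUBIC)[:600])
E
python3 st.py .4698 -.1465 .0701 -118.3
```

```text
clock: 17.5
tcp_pos: [0.47, -0.1446, 0.0703]
orientation: [0.173, -0.17, -0.685, 0.687]
force: [-7.5, -8.4, 1.5]
finger_gap: 0.474
tcp [ 0.47   -0.1446  0.0703] F [-7.5 -8.4  1.5] gap 0.474
rows d: [-0.003 -0.031 -0.003] rot: [ 0.002 -0.006] -0.008
clock: 17.62
tcp_pos: [0.4699, -0.1448, 0.0702]
orientation: [-0.169, 0.173, 0.688, -0.684]
force: [-8.7, -2.7, 13.4]
finger_gap: 0.476
tcp [ 0.4699 -0.1448  0.0702] F [-8.7 -2.7 13.4] gap 0.476
rows d: [-0.002 -0.028 -0.001] rot: [-0.01   0.012] -0.01
[ 0.46992373 -0.1448165   0.07016802]
tcp [ 0.4699 -0.1448  0.0702] F [-8.  -3.7  9. ] gap 0.475
rows d: [-0.001 -0.028 -0.002] rot: [-0.01   0.012] -0.009
```

View pics/w8z.png

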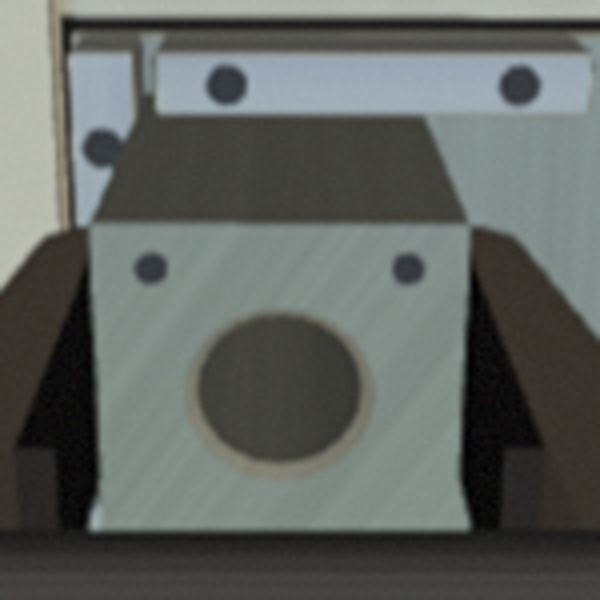

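View pics/s8z.png

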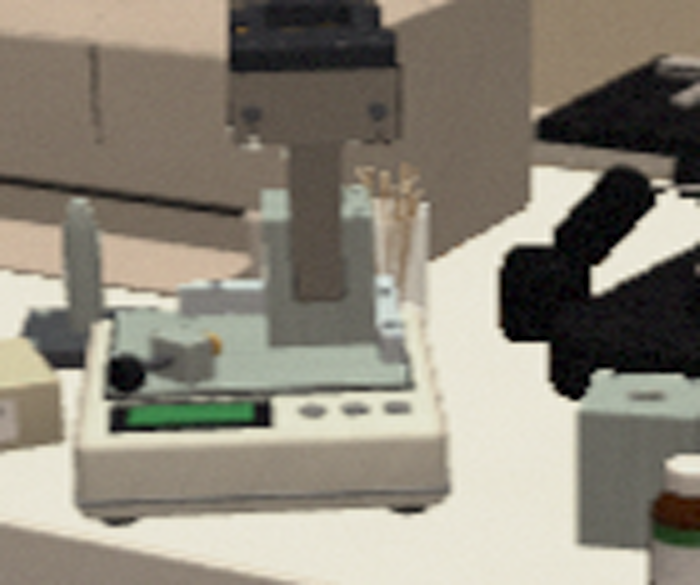

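Run:
```python
from h import *
c,M,s=snap("wrist")
P=lambda u,v,z:onplane(c,M,205+(u-1.5)/4,180+(v-1.5)/4,z)
th=np.radians(61.7); X=np.array([np.cos(th),np.sin(th)]);Y=np.array([-X[1],X[0]])
w=lambda e:round(np.degrees(np.arctan2(e[1],e[0])),2)
g1,g2=P(90,223,.106),P(470,223,.106);f1,f2=P(157,112,.06),P(588,113,.06);bo=P(280,394,.106)
print("block",w(g1-g2),np.hypot(*(g1-g2)[:2]),"fence",w(f1-f2))
for n,p in(("g1",g1),("g2",g2),("f1",f1),("f2",f2),("bk",P(133,100,.06)),("bore",bo)): print(n,"X %.4f Y %.4f"%(X@p[:2],Y@p[:2]))
print(s["force"])
```

```text
block 62.21 0.04405482069425851 fence 62.02
g1 X 0.1159 Y -0.5051
g2 X 0.0718 Y -0.5055
f1 X 0.1128 Y -0.5058
f2 X 0.0475 Y -0.5062
bk X 0.1164 Y -0.5077
bore X 0.0937 Y -0.4834
[-8.01472946 -3.694441    9.01771981]
```

```bash
python3 -m jog '.055 0 0 -.01 .012 0'; python3 st.py .4698 -.1465 .0701 -118.3;python3 -m jog '.06 .01 0 0 0 0'; python3 st.py .4698 -.1465 .0701 -118.3
```

```text
clock: 17.9
tcp_pos: [0.4701, -0.1447, 0.0702]
orientation: [0.173, -0.169, -0.686, 0.686]
force: [-16.0, -1.0, 20.5]
finger_gap: 0.479
tcp [ 0.4701 -0.1447  0.0702] F [-16.   -1.   20.5] gap 0.479
rows d: [-0.005 -0.029 -0.002] rot: [-0.001 -0.012] -0.01
clock: 18.02
tcp_pos: [0.4702, -0.1447, 0.0703]
orientation: [0.175, -0.166, -0.685, 0.687]
force: [-17.8, -9.4, 20.0]
finger_gap: 0.474
tcp [ 0.4702 -0.1447  0.0703] F [-17.8  -9.4  20. ] gap 0.474
rows d: [-0.006 -0.031 -0.004] rot: [ 0.001 -0.025] -0.013
```

```bash
python3 -m jog '.075 .01 .006 0 -.02 .01'; python3 st.py .4698 -.1465 .0701 -118.3
python3 - <<'E'
from h import *
for i in range(6):
    c,M,s=snap("wrist"); print(s["clock"],s["force"].round(1),s["tcp_pos"].round(4),abs(s["qvel"]).max().round(4))
E
```

```text
clock: 18.15
tcp_pos: [0.4702, -0.1446, 0.0704]
orientation: [0.172, -0.164, -0.685, 0.688]
force: [-18.4, -11.0, 12.8]
finger_gap: 0.476
tcp [ 0.4702 -0.1446  0.0704] F [-18.4 -11.   12.8] gap 0.476
rows d: [-0.007 -0.031 -0.004] rot: [ 0.002 -0.022] -0.025
18.15 [-18.4 -11.   12.8] [ 0.4702 -0.1446  0.0704] 0.0486
18.2 [-18.1  -9.8  15. ] [ 0.4702 -0.1446  0.0703] 0.0121
18.25 [-17.8  -9.6  15.5] [ 0.4702 -0.1447  0.0703] 0.004
18.3 [-17.4 -10.3  14.5] [ 0.4702 -0.1447  0.0704] 0.0019
18.35 [-17.8  -9.1  15.7] [ 0.4702 -0.1447  0.0704] 0.0009
18.4 [-17.7  -9.   14.8] [ 0.4702 -0.1447  0.0703] 0.0023
```

Run:
```python
from h import *
c,M,s=snap("wrist","w9"); snap("side","s9"); print(s["force"],s["clock"])
t=cv2.imread("pics/w9.png"); a=cv2.resize(t[180:330,205:355],None,fx=4,fy=4,interpolation=cv2.INTER_CUBIC)
t=cv2.imread("pics/s9.png"); b=cv2.resize(t[120:270,190:350],None,fx=2.5,fy=4,interpolation=cv2.INTER_CUBIC)[:, :200*1]
cv2.imwrite("pics/w9z.png",a)
```

```text
[-17.67418225  -9.49421261  14.49659797] 18.45
```

View pics/w9z.png

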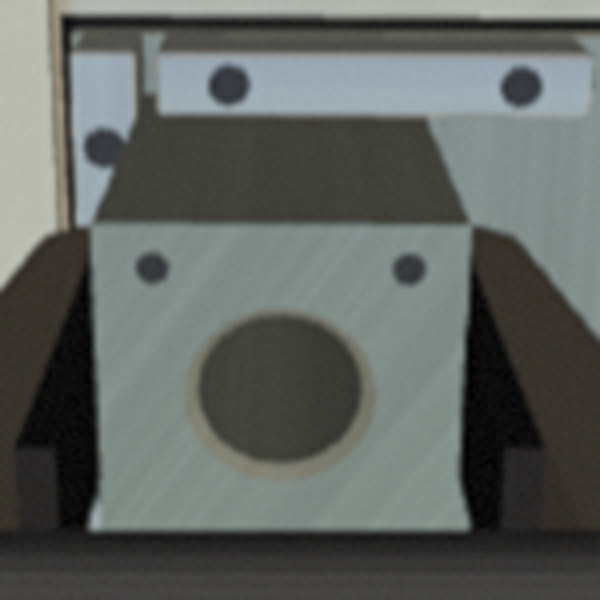

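View pics/s9.png

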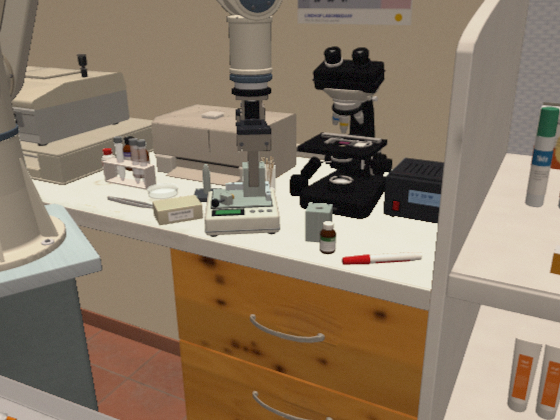

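The block's front face is parallel to the side fence, with no visible gap at (290,115). Its left edge meets the back fence at (125,140). The narrow block (319,222), the bottle (328,238) and the marker (382,259) haven't moved.

Run:
```python
from bench import *
print(read_state()["force"]); print(finish_job());
```

```text
[-18.25814696 -10.0230564   15.68559203]
the job is handed in; nothing more can be done
None
```

The wide-bored block is on the heater plate and pressed into the corner. The gripper was still holding it there when I handed the job in, at about 18.5 s of the 48 s allowed.

- **Gauge check:** The block slid down the pin without jamming. The wrist view put its top at about 72 mm, so it was sitting on the foot. I pushed on too far there and the block slipped about 6 mm up in the grip. I let go while it was seated, gripped it again about 24 mm above its underside, and then lifted it off.
- **In the corner:** The last measurement put both gaps under 1 mm and the block within about 0.2° of the side fence. I took it just before the final press; a later picture showed no visible change.
- **Pressing force:** The wrist force held steady at about 16–17 N towards the back fence, 11 N towards the side fence and 15 N down. I can't read the fence forces directly. Allowing for friction, I estimate about 5 N or more on the side fence.
- **Tool angle:** The tool ended tilted about 0.7° and turned about 0.7° from its target angle. The block itself looked flat on the plate and square to the fences.
- **Everything else:** The narrow block, the bottle and the marker appear unmoved in the last side view.

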